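# Load the right cell into the spring-contact charging cradle

### The arm

A 6-joint arm with a two-finger parallel gripper is mounted at the origin on the work surface. World frame = base frame: x ahead of the robot, y to its left, z up, the work surface at z = 0. Lengths are in m, angles in rad, forces in N, time in s.
With the tool pointing down it reaches from about 0.35 to 0.775 m from the base axis. Payload 7.3 kg.
Tool frame: the origin (TCP) lies at the very end of the fingers, on their centre line; the grasp point (between the pads) lies 19 mm behind it (robot.hold_point_z is the distance from the TCP to the grasp point, in m); z points along the fingers, y is the direction in which the jaws open and shut (so a half turn about z gives the same grasp; the last joint's range is limited). The gripper opens to 92 mm and grips with 3 to 60 N. Pads are 19 mm wide; open, the fingers measure 130 mm over their backs; the gripper's body (75 mm by 190 mm) begins 47 mm behind the grasp point.
Start: joints at [1.03, 0.342, 1.524, -0, 1.275, -0.146], TCP at [0.202, 0.485, 0.227] pointing down, gripper open.
Joint ranges: [-2.53, 2.53], [-0.77, 2.02], [0.04, 2.7], [-1, 4.14], [0.28, 2.66], [-3.11, 3.11]. Speed limits (rad/s): [2.57, 2.57, 3.14, 3.14, 3.14, 3.14].

### API

Orientations are given as [roll, pitch, yaw] about the fixed x, y, z axes, in that order (R = Rz(yaw) Ry(pitch) Rx(roll)).
In Python, from cell import monitor, viewer, robot gives the robot as it stands.
- The arm moves only by the tool move_arm, never from a script. Its argument "deltas" is a list of rows, each an object of numbers: "x", "y", "z": the shift along the tool's x, y, z in m; "wx", "wy", "wz": the turn, a rotation vector about the tool's x, y, z in degrees; "hand": the opening, from 0 (shut) to 1 (fully open). In form: [{"x": .., "y": .., "z": .., "wx": .., "wy": .., "wz": .., "hand": ..}, ...]. A call has 1 to 8 rows; each row is the pose to reach, as a shift and turn from the pose commanded when the call began, along the tool's axes at that moment; what a row does not reach only later rows make up. A row lasts 1/8 s, in which the tool goes at most 62.5 mm and 10.7 degrees, less where a joint would pass 70% of its speed; a pose out of reach is approached as far as the arm can. A call with a gripper value outside its range is refused whole. The fingers move at their own pace and stop on an object; "grip_force" is the grip in N (left out, the last holds). Time passes only in rows, so rows that repeat a pose let the fingers close. It gives the time, the measured TCP pose, the force and the opening at its end, in the units of the state.
- monitor.observe(): the state, without advancing time (a new reading comes with each control period).
- viewer.read_camera(name): name is "scene" or "side" or "wrist"; returns the picture (480x640x3 uint8, red, green, blue); there is no depth.
- viewer.camera_params(name): a dict with "camera_matrix" (3x3 intrinsics, pixels), "R" (3x3) and "t" (3): a world point X has camera coordinates R X + t. Camera axes: x right, y down, z forward; pixel columns grow to the right and rows downward; lengths in m; the calibration is good to about 2 mm. A picture is of the moment at which its call begins: read the wrist's pose just before it. camera_params takes no time and is no camera call; for the wrist camera it gives the pose at the moment of the call.
- robot.hand_in(): hands the job in, once; it reports no verdict.
The state is a dict: "time": time; "qpos": joint angles; "qvel": joint speeds; "joint_efforts": joint torques, N m; "tool_pos": TCP position; "tool_rot": TCP orientation; "contact_force": force on the tool from outside, world axes, zero at the start; "torque": the same for the moment, N m; "opening": finger opening in m.
Only numpy, scipy, OpenCV 4.12 (cv2) and the standard library are available. Lean on these libraries where they do the work, as an engineer would, in place of code of your own. Each camera call takes 0.05 s, during which the arm holds its last target. There are 200 camera calls.

### The job

One charging cradle is still empty: find the loose cell of the same size as the one already on charge (33 mm across, 140 mm long) and load it there. Push its flat end back against the coil spring while the nub end is still raised, then press the nub end down behind the flared contact so that the cell lies fully home in the trough. Do not drop it, and leave the other cells and the things on the bench where they lie.

Things in the scene. Friction and masses are not known exactly. Their poses are not given: they have to be found in the camera images.
- cell_mid (a point): centre of the right cell: a blue-wrapped cylinder 33 mm in diameter and 140 mm long overall, about 0.28 kg, lying loose on the bench (axis 16.5 mm up). x axis runs along it from its flat end (tail) to its nub; the tail face is at -70 mm, the nub's tip at +70 mm. The nub is 12 mm in diameter and 3 mm long, so the shoulder round it is at +67 mm. It may roll if knocked
- cell_nub (a point): tip of the right cell's nub, on the axis
- cell_tail (a point): centre of the right cell's flat end
- cell_short_mid (a point): centre of a look-alike cell of the wrong size: 33 mm diameter but only 114 mm long; lies loose on the bench (axis 16.5 mm up). x axis from its flat end to its nub
- cell_thin_mid (a point): centre of a look-alike cell of the wrong size: 140 mm long but only 25 mm in diameter; lies loose on the bench (axis 12.5 mm up). x axis from its flat end to its nub
- cradle: the EMPTY charging cradle, black plastic, fixed to the bench, 215 long (x) x 66 mm wide. Origin: under its middle, on the bench; x axis along the trough from the spring end to the fixed contact, z up. Spring wall from x = -109 to -94 mm, 52 mm high. Display hood from x = +76 to +106 mm, 53 mm high; the housing in front of it, to the contact, is 40 mm high
- cradle_floor (a point): point on the trough floor, 18 mm up, at x = -8 mm of the cradle: under the middle of a cell that lies home (axis 34.5 mm, top 51 mm up). Flat floor from x = -94 to +62 mm between two rails 35 mm apart inside, each 6 mm thick, tops 30 mm up: fingers cannot go down beside a cell that lies home, so it is pressed home from above
- cradle_contact (a point): on the inner face of the empty cradle's fixed steel contact, at x = +62 mm, 34.5 mm up: the nub's tip sits here when home. The contact is 24 mm wide and upright from the floor to 42 mm up. Free spring pad to contact is 132 mm, so the 140 mm cell goes home only with the spring pushed in 8 mm
- cradle_lip (a point): top of the contact's flared lip, 59 mm up at x = +69 mm. The lip is 26 mm wide and slopes outward from x = +62 mm, 42 mm up, at 68 degrees from level: it guides shoulder and nub down and back when the nub end is pressed down from above. With the tail against the free spring the cell rests on it at about 13 degrees, nub end up
- coil (a joint): travel of the empty cradle's spring pad, m: 0 free, grows as it is pushed towards the spring wall, stop at 0.014; about 2 N to start it and 0.4 N more per mm (5.2 N with the cell home at 0.008). Pressing the nub end down from above takes 8 to 25 N on the way, less if it is also pushed back towards the spring
- coil_pad (a point): centre of the spring pad's face (disc 18 mm across on the end of a coil spring, 34.5 mm up), at x = -70 mm of the cradle when free
- cradle_full: the second cradle, the same in all sizes, with a cell of the right size already home in it; all fixed. Origin and axes as for the empty cradle
- offcut: pine offcut, 40 x 90 mm, 32 mm high; loose bystander, stays where it lies. Origin: centre of its underside
- sanding_block: cork sanding block with a wooden grip, 85 x 50 mm, 38 mm high; loose bystander, stays where it lies. Origin: centre of its underside
- tape: tape measure, 64 x 36 mm, 50 mm high; loose bystander, stays where it lies. Origin: centre of its underside
- try_square: try square lying flat, stock 100 mm, blade 150 mm, 18 mm high; loose bystander, stays where it lies. Origin: centre of its underside
- glue: white glue bottle standing, 62 mm across, about 190 mm high; loose bystander, stays where it lies. Origin: centre of its underside
- mallet: wooden mallet lying, about 255 mm long, head 68 mm high; loose bystander, stays where it lies. Origin: centre of its underside
- clamp2: bar clamp with red handle, lying, 360 mm long, 36 mm high; loose bystander, stays where it lies. Origin: centre of its underside
Mind the look-alikes: they are no part of the job. What is shaped like the part that bears cell_mid but red or turquoise is not meant.

How it is judged:
By the outcome, as a careful person would: the job done as asked, in the order asked, and still so for the second after the job is handed in, with the robot touching nothing.
It also fails if it takes over 48 s, if anything falls off the work surface, if the arm or the gripper's body presses on something with over 40 N, if the wrist force passes 120 N, or if a joint passes its speed limit or range.

## Working session

There is one attempt and no reset: what is moved stays moved. The work goes in short steps, Python scripts to look and compute and a tool call to move; the robot and the scene stay as the last step left them, time stands still between calls to the robot, and variables do not carry over. Pictures are saved under pics/ and viewed, about 8 in all and at most 12, crops included, and the job is handed in when it is done.

Besides the shell and the picture viewer there is one more tool, called after "Call:" as name(argument=value, ...), one argument or row to a line, values as JSON. move_arm: Moves the arm, as the interface text tells. Its arguments: {"type":"object","properties":{"deltas":{"type":"array","items":{"type":"object","properties":{"x":{"type":"number"},"y":{"type":"number"},"z":{"type":"number"},"wx":{"type":"number"},"wy":{"type":"number"},"wz":{"type":"number"},"hand":{"type":"number"}}}},"grip_force":{"type":"number"}},"required":["deltas"]}

```bash
mkdir -p pics; python3 - <<'E'
from cell import monitor, viewer, robot
import cv2,numpy as np
s=monitor.observe();print({k:np.round(v,3) for k,v in s.items()})
for n in("scene","side","wrist"):
    p=viewer.camera_params(n);im=viewer.read_camera(n)
    cv2.imwrite(f"pics/{n}0.png",im[:,:,::-1]);print(n,np.round(p["camera_matrix"],1).tolist(),np.round(p["R"],3).tolist(),np.round(p["t"],3))
E
```

```text
{'time': np.float64(0.0), 'qpos': array([ 1.03 ,  0.343,  1.525,  0.   ,  1.275, -0.146]), 'qvel': array([-0.001,  0.001,  0.001, -0.001,  0.001, -0.001]), 'joint_efforts': array([ -0.   , -43.125, -24.422,   0.072,   0.056,  -0.   ]), 'tool_pos': array([0.202, 0.484, 0.226]), 'tool_rot': array([-3.14 , -0.   ,  2.747]), 'contact_force': array([-0.019,  0.84 ,  0.662]), 'torque': array([ 0.047,  0.037, -0.02 ]), 'opening': np.float64(0.092)}
scene [[542.2, 0.0, 322.6], [0.0, 542.2, 247.0], [0.0, 0.0, 1.0]] [[0.542, 0.84, -0.015], [0.637, -0.422, -0.645], [-0.548, 0.341, -0.764]] [-0.315 -0.307  1.754]
side [[488.7, 0.0, 329.2], [0.0, 488.7, 235.3], [0.0, 0.0, 1.0]] [[0.99, -0.142, 0.011], [-0.06, -0.49, -0.87], [0.129, 0.86, -0.493]] [-0.511  0.083  1.297]
wrist [[366.1, 0.0, 322.4], [0.0, 366.1, 235.8], [0.0, 0.0, 1.0]] [[0.386, 0.922, -0.002], [0.887, -0.37, 0.277], [0.255, -0.108, -0.961]] [-0.523 -0.034  0.392]
```

View pics/scene0.png

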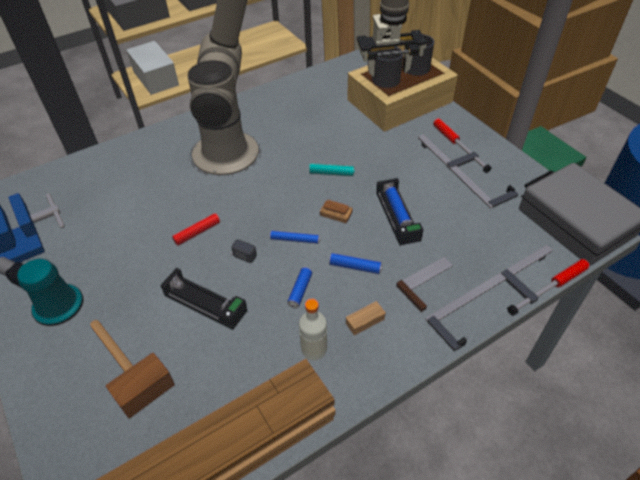

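View pics/side0.png

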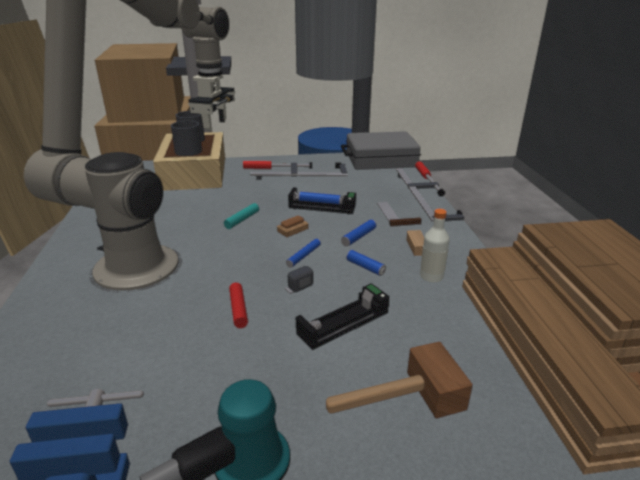

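The scene view shows three blue cells at about (295,237), (355,263) and (300,287). The empty cradle is near (205,300), with its green-display hood at (235,308). The full cradle is near (400,212). Next I get rough positions.

```bash
cat > h.py <<'E'
import numpy as np,cv2
from cell import monitor, viewer, robot
def ray(p,uv,z):
    K,R,t=[np.array(p[k]) for k in("camera_matrix","R","t")]
    c=-R.T@t; d=(R.T@np.linalg.inv(K)@np.c_[np.atleast_2d(uv),np.ones(len(np.atleast_2d(uv)))].T).T
    return c+d*((z-c[2])/d[:,2])[:,None]
def proj(p,X):
    X=np.atleast_2d(X);q=(np.array(p["camera_matrix"])@(np.array(p["R"])@X.T+np.array(p["t"])[:,None])).T
    return q[:,:2]/q[:,2:]
def blobs(im,lo=(105,120,60),hi=(125,255,255),amin=60):
    m=cv2.inRange(cv2.cvtColor(im,cv2.COLOR_RGB2HSV),lo,hi)
    c,_=cv2.findContours(m,cv2.RETR_EXTERNAL,cv2.CHAIN_APPROX_NONE)
    return [x[:,0].astype(float) for x in c if cv2.contourArea(x)>amin]
E
python3 - <<'E'
from h import *
for n in("scene","side"):
    p=viewer.camera_params(n);im=cv2.imread(f"pics/{n}0.png")[:,:,::-1].copy()
    for c in blobs(im):
        w=ray(p,c,.0165)[:,:2].astype(np.float32)
        (ce,sz,a)=cv2.minAreaRect(w*1000);print(n,c.mean(0).round(),np.round(ce),np.round(sz),round(a))
p=viewer.camera_params("scene");print("cradle px",ray(p,[[172,272],[235,300],[205,305]],.04).round(3))
p=viewer.camera_params("side");print("cradle px",ray(p,[[310,325],[377,290],[345,325]],.04).round(3))
E
```

```text
scene [300. 285.] [598. -78.] [ 32. 111.] 40
scene [355. 263.] [616.  77.] [134.  39.] 43
scene [629. 264.] [1022.  686.] [ 68. 135.] 3
scene [294. 236.] [448.  -9.] [133.  30.] 50
scene [ 16. 229.] [ -20. -654.] [104. 277.] 90
scene [397. 205.] [506. 303.] [ 39. 151.] 70
scene [635. 144.] [ 702. 1103.] [ 36. 206.] 37
side [ 77. 447.] [  10. -562.] [153. 182.] 90
side [364. 261.] [598. -74.] [ 46. 121.] 40
side [304. 251.] [449.  -1.] [141.  30.] 50
side [360. 231.] [624.  93.] [152.  42.] 43
side [319. 197.] [529. 336.] [ 67. 140.] 72
side [324. 140.] [635. 935.] [330. 242.] 84
cradle px [[ 0.398 -0.341  0.04 ]
 [ 0.565 -0.245  0.04 ]
 [ 0.538 -0.313  0.04 ]]
cradle px [[ 0.425 -0.343  0.04 ]
 [ 0.595 -0.238  0.04 ]
 [ 0.499 -0.353  0.04 ]]
```

Call:
move_arm(
  deltas=[
    {"x": -0.53, "y": -0.238, "z": -0.03, "wz": -66},
    {"x": -0.53, "y": -0.238, "z": -0.03, "wz": -66},
    {"x": -0.53, "y": -0.238, "z": -0.03, "wz": -66},
    {"x": -0.53, "y": -0.238, "z": -0.03, "wz": -66},
    {"x": -0.53, "y": -0.238, "z": -0.03, "wz": -66},
    {"x": -0.53, "y": -0.238, "z": -0.03, "wz": -66},
    {"x": -0.53, "y": -0.238, "z": -0.03, "wz": -66},
    {"x": -0.53, "y": -0.238, "z": -0.03, "wz": -66},
  ],
)

```text
schema error: expected keys x, y, z, wx, wy, wz, hand
```

Call:
move_arm(
  deltas=[
    {"x": -0.53, "y": -0.238, "z": -0.03, "wx": 0, "wy": 0, "wz": -66, "hand": 1},
    {"x": -0.53, "y": -0.238, "z": -0.03, "wx": 0, "wy": 0, "wz": -66, "hand": 1},
    {"x": -0.53, "y": -0.238, "z": -0.03, "wx": 0, "wy": 0, "wz": -66, "hand": 1},
    {"x": -0.53, "y": -0.238, "z": -0.03, "wx": 0, "wy": 0, "wz": -66, "hand": 1},
    {"x": -0.53, "y": -0.238, "z": -0.03, "wx": 0, "wy": 0, "wz": -66, "hand": 1},
    {"x": -0.53, "y": -0.238, "z": -0.03, "wx": 0, "wy": 0, "wz": -66, "hand": 1},
    {"x": -0.53, "y": -0.238, "z": -0.03, "wx": 0, "wy": 0, "wz": -66, "hand": 1},
    {"x": -0.53, "y": -0.238, "z": -0.03, "wx": 0, "wy": 0, "wz": -66, "hand": 1},
  ],
)

```text
time: 1.15
tool_pos: [0.5132, 0.154, 0.2501]
tool_rot: [3.141, 0.0, -2.382]
contact_force: [0.2, -0.1, -0.2]
opening: 0.092
```

```bash
cat >> h.py <<'E'
from scipy.spatial.transform import Rotation as Ro
def delta(pos,rpy,frm=None):
    s=monitor.observe(); p,r=(s["tool_pos"],s["tool_rot"]) if frm is None else frm
    A=Ro.from_euler("xyz",r)
    print("t",round(float(s["time"]),2),"d",(A.inv().apply(np.array(pos)-p)).round(4),"w",np.degrees((A.inv()*Ro.from_euler("xyz",rpy)).as_rotvec()).round(2))
E
python3 -c "
from h import *
delta([.6,.06,.25],[np.pi,0,np.radians(223)])"
```

```text
t 1.15 d [ 0.0018 -0.1279  0.    ] w [0.02 0.   0.5 ]
```

Call:
move_arm(
  deltas=[
    {"x": 0, "y": -0.12, "z": 0, "wx": 0, "wy": 0, "wz": 0, "hand": 1},
    {"x": 0, "y": -0.12, "z": 0, "wx": 0, "wy": 0, "wz": 0, "hand": 1},
    {"x": 0, "y": -0.12, "z": 0, "wx": 0, "wy": 0, "wz": 0, "hand": 1},
    {"x": 0, "y": -0.12, "z": 0, "wx": 0, "wy": 0, "wz": 0, "hand": 1},
  ],
)

```text
time: 1.65
tool_pos: [0.5941, 0.0687, 0.2495]
tool_rot: [3.14, -0.001, -2.385]
contact_force: [0.1, 0.7, 0.4]
opening: 0.0915
```

```bash
python3 - <<'E'
from h import *
import pickle
p=viewer.camera_params("wrist");im=viewer.read_camera("wrist");cv2.imwrite("pics/w1.png",im[:,:,::-1]);pickle.dump(p,open("w1.pkl","wb"))
print(monitor.observe()["tool_pos"])
for c in blobs(im):
    w=ray(p,c,.0165)[:,:2].astype(np.float32)
    (ce,sz,a)=cv2.minAreaRect(w*1000);print(c.mean(0).round(),np.round(ce,1),np.round(sz,1),round(a,1))
E
```

```text
[0.59387627 0.06922775 0.24990582]
[526. 283.] [503.6 309.9] [ 41.8 106.5] 71.1
[315. 221.] [619.   80.5] [138.   31.9] 42.9
[205. 106.] [604.4 -87.4] [ 31.9 112.8] 40.0
[373.  55.] [455.4   5.5] [101.5  24.3] 49.4
```

View pics/w1.png

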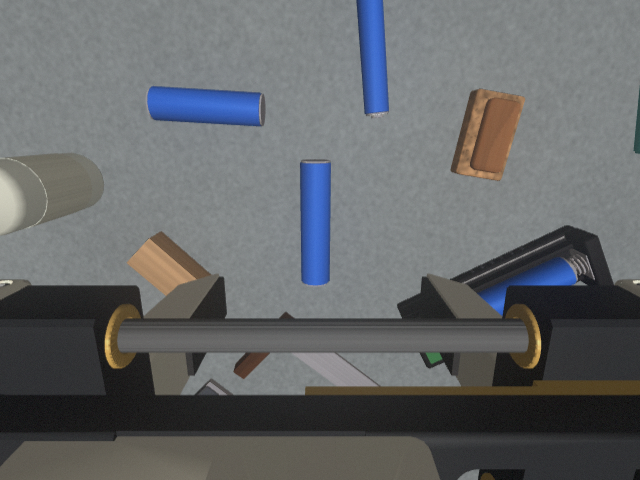

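The right cell is at (315,221), upright in the image. Next I zoom on its ends to find the nub, using both views.

```bash
python3 - <<'E'
import cv2,numpy as np
a=cv2.imread("pics/w1.png")[145:300,275:355];b=cv2.imread("pics/scene0.png")[245:280,320:390];c=cv2.imread("pics/side0.png")[215:250,335:385]
f=lambda x,h:cv2.resize(x,(int(x.shape[1]*h/x.shape[0]),h),interpolation=cv2.INTER_CUBIC)
a=f(a,500);b=f(b,240);c=f(c,250);o=np.zeros((500,260+490,3),np.uint8);o[:,:a.shape[1]]=a;o[:240,265:265+b.shape[1]]=b[:,:485];o[250:,265:265+c.shape[1]]=c
cv2.imwrite("pics/crop1.png",o)
E
```

```text
(no output)
```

View pics/crop1.png

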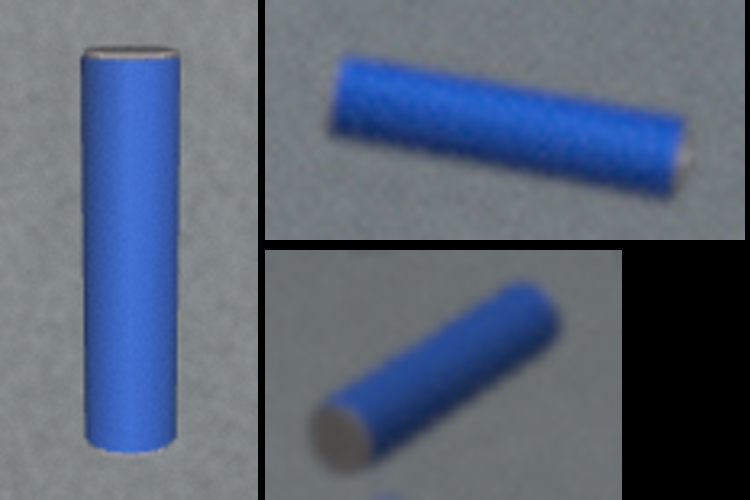

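The flat end faces the robot (wrist crop top, side crop lower left), and the nub shows in the scene crop on the far end. So the nub direction is about +43°.

```bash
python3 - <<'E'
from h import *
import pickle
p=pickle.load(open("w1.pkl","rb"));im=cv2.imread("pics/w1.png")[:,:,::-1].copy()
c=[c for c in blobs(im) if abs(c.mean(0)-[315,221]).max()<15][0]
w=ray(p,c,.0165)[:,:2]
ce,sz,a=cv2.minAreaRect((w*1000).astype(np.float32));a=np.radians(a);u=np.array([np.cos(a),np.sin(a)]);v=np.array([-u[1],u[0]])
# refine direction: fit side lines
sx=w@u;sy=w@v;m=(sx>sx.min()+.015)&(sx<sx.max()-.015);mid=np.median(sy)
L=m&(sy>sy.mean());H=m&(sy<=sy.mean());f1=np.polyfit(sx[L],sy[L],1);f2=np.polyfit(sx[H],sy[H],1)
print("slopes",f1[0],f2[0],"width",np.polyval(f1,sx.mean())-np.polyval(f2,sx.mean()))
k=(f1[0]+f2[0])/2;a2=a+np.arctan(k);u=np.array([np.cos(a2),np.sin(a2)]);v=np.array([-u[1],u[0]])
lat=((f1+f2)/2)
y0=np.mean([ (w@v)[L].mean(),(w@v)[H].mean()])
w3=ray(p,c,.033)[:,:2];q=abs(w3@v-y0)<.006;s=(w3@u)[q];print("axis ends z33",s.min(),s.max(),s.max()-s.min())
tail=s.max()-.137 if 0 else s.min(); sc=((s.min()+.07)+(s.max()-.067))/2
mid=u*sc+v*y0;print("mid",mid.round(4),"ang",np.degrees(a2))
g=mid+.025*u;print("grasp",g)
delta([*g,.06],[np.pi,0,a2+np.pi]);delta([*g,.005],[np.pi,0,a2+np.pi])
for n in("scene","side"):
    pp=viewer.camera_params(n);im2=cv2.imread(f"pics/{n}0.png")[:,:,::-1].copy()
    print(n,proj(pp,[[*mid,.0165]]).round(1))
E
```

```text
slopes 0.005074944343188297 -0.0019421558271335837 width 0.03064312120361279
axis ends z33 0.43824763656946986 0.5693634918940517 0.1311158553245818
mid [0.6173 0.0789] ang 43.00369958041645
grasp [0.6356278  0.09598304]
t 1.7 d [-0.0488 -0.0095  0.1899] w [ 0.06 -0.02  0.42]
t 1.7 d [-0.0488 -0.0095  0.2449] w [ 0.06 -0.02  0.42]
scene [[355.1 262.8]]
side [[359.5 232.7]]
```

Call:
move_arm(
  deltas=[
    {"x": -0.049, "y": -0.0095, "z": 0.06, "wx": 0, "wy": 0, "wz": 0.4, "hand": 0.8},
    {"x": -0.049, "y": -0.0095, "z": 0.12, "wx": 0, "wy": 0, "wz": 0.4, "hand": 0.8},
    {"x": -0.049, "y": -0.0095, "z": 0.17, "wx": 0, "wy": 0, "wz": 0.4, "hand": 0.8},
    {"x": -0.049, "y": -0.0095, "z": 0.2, "wx": 0, "wy": 0, "wz": 0.4, "hand": 0.8},
    {"x": -0.049, "y": -0.0095, "z": 0.225, "wx": 0, "wy": 0, "wz": 0.4, "hand": 0.8},
    {"x": -0.049, "y": -0.0095, "z": 0.24, "wx": 0, "wy": 0, "wz": 0.4, "hand": 0.8},
    {"x": -0.049, "y": -0.0095, "z": 0.244, "wx": 0, "wy": 0, "wz": 0.4, "hand": 0.8},
    {"x": -0.049, "y": -0.0095, "z": 0.244, "wx": 0, "wy": 0, "wz": 0.4, "hand": 0.8},
  ],
  grip_force=45,
)

```text
time: 2.7
tool_pos: [0.6372, 0.0955, 0.007]
tool_rot: [-3.141, 0.001, -2.391]
contact_force: [-0.1, 0.1, 1.3]
opening: 0.0732
```

Call:
move_arm(
  deltas=[
    {"x": 0, "y": 0, "z": 0, "wx": 0, "wy": 0, "wz": 0, "hand": 0.2},
    {"x": 0, "y": 0, "z": 0, "wx": 0, "wy": 0, "wz": 0, "hand": 0.2},
    {"x": 0, "y": 0, "z": 0, "wx": 0, "wy": 0, "wz": 0, "hand": 0.2},
    {"x": 0, "y": 0, "z": 0, "wx": 0, "wy": 0, "wz": 0, "hand": 0.2},
  ],
  grip_force=45,
)

```text
time: 3.2
tool_pos: [0.6369, 0.0951, 0.0062]
tool_rot: [-3.141, 0.0, -2.392]
contact_force: [-0.8, -0.7, -0.5]
opening: 0.0381
```

Call:
move_arm(
  deltas=[
    {"x": 0, "y": 0, "z": 0, "wx": 0, "wy": 0, "wz": 0, "hand": 0.2},
    {"x": 0, "y": 0, "z": 0, "wx": 0, "wy": 0, "wz": 0, "hand": 0.2},
    {"x": 0, "y": 0, "z": -0.02, "wx": 0, "wy": 0, "wz": 0, "hand": 0.2},
    {"x": 0, "y": 0, "z": -0.06, "wx": 0, "wy": 0, "wz": 0, "hand": 0.2},
    {"x": 0, "y": 0, "z": -0.11, "wx": 0, "wy": 0, "wz": 0, "hand": 0.2},
    {"x": 0, "y": 0, "z": -0.16, "wx": 0, "wy": 0, "wz": 0, "hand": 0.2},
    {"x": 0, "y": 0, "z": -0.2, "wx": 0, "wy": 0, "wz": 0, "hand": 0.2},
    {"x": 0, "y": 0, "z": -0.2, "wx": 0, "wy": 0, "wz": 0, "hand": 0.2},
  ],
  grip_force=45,
)

```text
time: 4.2
tool_pos: [0.6384, 0.0951, 0.2094]
tool_rot: [-3.137, 0.005, -2.391]
contact_force: [0.6, -0.6, -3.1]
opening: 0.0321
```

```bash
python3 - <<'E'
from h import *
delta([.44,-.22,.21],[np.pi,0,np.radians(211)])
E
```

```text
t 4.2 d [ 0.36   -0.0953 -0.002 ] w [-0.23  0.32 11.98]
```

Call:
move_arm(
  deltas=[
    {"x": 0.307, "y": -0.097, "z": -0.01, "wx": 0, "wy": 0, "wz": 12, "hand": 0.2},
    {"x": 0.307, "y": -0.097, "z": -0.01, "wx": 0, "wy": 0, "wz": 12, "hand": 0.2},
    {"x": 0.307, "y": -0.097, "z": -0.01, "wx": 0, "wy": 0, "wz": 12, "hand": 0.2},
    {"x": 0.307, "y": -0.097, "z": -0.01, "wx": 0, "wy": 0, "wz": 12, "hand": 0.2},
    {"x": 0.307, "y": -0.097, "z": -0.01, "wx": 0, "wy": 0, "wz": 12, "hand": 0.2},
    {"x": 0.307, "y": -0.097, "z": -0.01, "wx": 0, "wy": 0, "wz": 12, "hand": 0.2},
    {"x": 0.307, "y": -0.097, "z": -0.01, "wx": 0, "wy": 0, "wz": 12, "hand": 0.2},
  ],
  grip_force=45,
)

```text
time: 5.08
tool_pos: [0.4777, -0.1851, 0.2146]
tool_rot: [3.139, -0.001, -2.603]
contact_force: [0.2, 1.0, -2.7]
opening: 0.0321
```

```bash
python3 - <<'E'
from h import *
import pickle
p=viewer.camera_params("wrist");im=viewer.read_camera("wrist");cv2.imwrite("pics/w2.png",im[:,:,::-1]);pickle.dump((p,monitor.observe()),open("w2.pkl","wb"))
print(monitor.observe()["tool_pos"],monitor.observe()["tool_rot"])
E
```

```text
[ 0.47823147 -0.18430586  0.21488728] [ 3.13932570e+00 -4.20946657e-04 -2.60109377e+00]
```

View pics/w2.png

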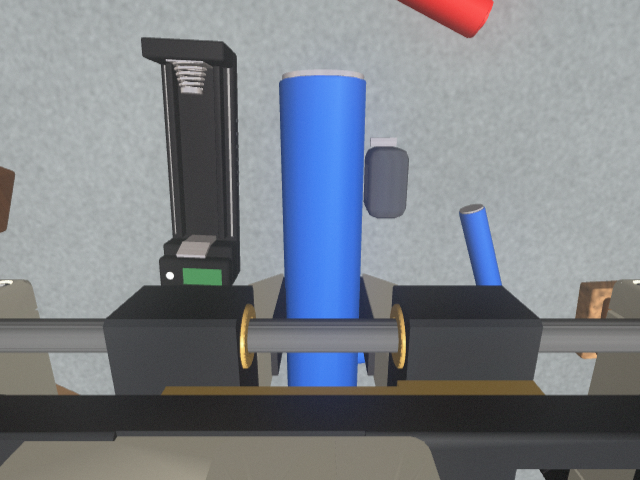

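```bash
python3 - <<'E'
import cv2,numpy as np
a=cv2.imread("pics/w2.png")[30:300,125:255]
a=np.clip(a.astype(float)*1.6+20,0,255).astype(np.uint8)
a=cv2.resize(a,None,fx=2.9,fy=2.9,interpolation=cv2.INTER_CUBIC)
a=cv2.rotate(a,cv2.ROTATE_90_COUNTERCLOCKWISE)
h=a.shape[0]
for v in range(30,300,20): cv2.line(a,(int((v-30)*2.9),0),(int((v-30)*2.9),6),(0,255,255),1);cv2.putText(a,str(v),(int((v-30)*2.9),16),0,.35,(0,255,255))
for u in range(130,255,10): y=int(h-(u-125)*2.9);cv2.line(a,(0,y),(6,y),(0,0,255),1);cv2.putText(a,str(u),(8,y+4),0,.35,(0,0,255))
cv2.imwrite("pics/crop2.png",a);print(a.shape)
E
```

```text
(377, 783, 3)
```

View pics/crop2.png

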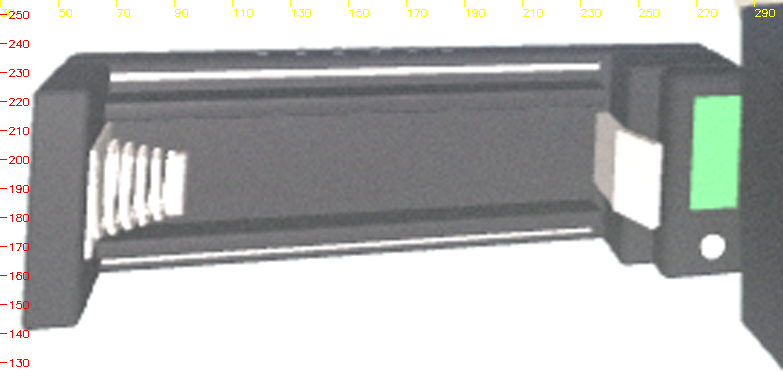

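```bash
cat > fit.py <<'E'
from h import *
import pickle
p,s=pickle.load(open("w2.pkl","rb"))
im=cv2.imread("pics/w2.png")[:,:,::-1].copy()
pts=[((35,92),(-109,33,52)),((88,88),(-94,33,52)),((76,325),(-94,-33,52)),((22,328),(-109,-33,52)),((661,142),(69,13,59)),((658,230),(69,-13,59)),((615,130),(62,12,42)),((612,205),(62,-12,42)),((597,112),(62,12,18)),((597,188),(62,-12,18))]
W=[];M=[]
for (x,y),m in pts:
    W.append(ray(p,[[125+(377-y)/2.9,30+x/2.9]],m[2]/1000)[0,:2]);M.append(np.array(m[:2])/1000)
W=np.array(W);M=np.array(M);Wc=W-W.mean(0);Mc=M-M.mean(0)
th=np.arctan2((Mc[:,0]*Wc[:,1]-Mc[:,1]*Wc[:,0]).sum(),(Mc*Wc).sum())
R=np.array([[np.cos(th),-np.sin(th)],[np.sin(th),np.cos(th)]]);o=W.mean(0)-R@M.mean(0)
print("cradle",o.round(4),np.degrees(th).round(2));print("resid mm (cradle frame)",(((W-o)@R-M)*1000).round(1).tolist())
pad=ray(p,[[125+(377-y)/2.9,30+185/2.9] for y in(152,215)],.0345)[:,:2];print("pad",((pad-o)@R*1000).round(1))
c=-np.array(p["R"]).T@p["t"];print("cam",c.round(3))
for z in(.2415,.225):
  for b in blobs(im,amin=3000):
    m=abs(b[:,0]-322)<6;print("blob rows",b[m][:,1].min(), "x-range", [ (b[abs(b[:,1]-r)<1][:,0].min(),b[abs(b[:,1]-r)<1][:,0].max()) for r in(100,160,220)])
    t=ray(p,[[322,b[m][:,1].min()]],z)[0];yaw=s["tool_rot"][2];ux=np.array([np.cos(yaw),np.sin(yaw)]);uy=np.array([np.sin(yaw),-np.cos(yaw)])
    print(z,"tail in tool x,y mm",((t[:2]-s["tool_pos"][:2])@ux*1000).round(1))
    for r in(100,160,220):
        q=b[abs(b[:,1]-r)<1];w=ray(p,[[q[:,0].min(),r],[q[:,0].max(),r]],z);print("  edges tool y",((w[:,:2]-s["tool_pos"][:2])@uy*1000).round(1))
E
python3 fit.py
```

```text
cradle [ 0.5068 -0.3033] 27.9
resid mm (cradle frame) [[-0.0, -1.0], [-1.8, -0.2], [-1.5, 0.6], [0.0, 0.9], [1.9, 0.8], [2.2, -0.6], [-1.0, 1.0], [-0.8, 0.6], [-0.2, 0.2], [1.2, -2.2]]
pad [[-71.    8.7]
 [-70.  -10.1]]
cam [ 0.414 -0.224  0.374]
blob rows 76.0 x-range [(np.float64(280.0), np.float64(365.0)), (np.float64(282.0), np.float64(363.0)), (np.float64(283.0), np.float64(361.0))]
0.2415 tail in tool x,y mm 93.7
  edges tool y [-15.2  13.6]
  edges tool y [-15.2  13.5]
  edges tool y [-15.6  13.3]
blob rows 76.0 x-range [(np.float64(280.0), np.float64(365.0)), (np.float64(282.0), np.float64(363.0)), (np.float64(283.0), np.float64(361.0))]
0.225 tail in tool x,y mm 95.8
  edges tool y [-17.   15.5]
  edges tool y [-17.   15.3]
  edges tool y [-17.4  15.2]
```

```bash
cat > place.py <<'E'
from h import *
import sys
O=np.array([.5063,-.3025,0]);PSI=np.radians(27.9);L=.094;D=.0103
def pose(th,tx,h,y=0.,O=O,psi=PSI):
    """tail centre at cradle x=tx mm, lateral y mm, tail bottom edge h mm over floor, tilt th deg -> TCP pos, rpy"""
    th=np.radians(th);X=np.array([np.cos(psi),np.sin(psi),0]);Y=np.array([-X[1],X[0],0]);Z=np.array([0,0,1.])
    e=X*np.cos(th)+Z*np.sin(th);xt=-e;yt=Y;zt=np.cross(xt,yt)
    T=O+X*tx/1e3+Y*y/1e3+Z*(.018+.0165*np.cos(th)+h/1e3)
    return T+L*e+D*zt, Ro.from_matrix(np.c_[xt,yt,zt]).as_euler("xyz")
E
python3 - <<'E'
from place import *
for a in[(20,-58,90),(20,-58,25)]: p,r=pose(*a);print(p.round(4),r.round(3));delta(p,r)
E
```

```text
[ 0.5362 -0.2867  0.146 ] [-3.142  0.349 -2.655]
t 5.12 d [ 0.0029 -0.1178  0.0686] w [  0.66 -20.02   3.01]
[ 0.5362 -0.2867  0.081 ] [-3.142  0.349 -2.655]
t 5.12 d [ 0.0029 -0.1179  0.1336] w [  0.66 -20.02   3.01]
```

Call:
move_arm(
  deltas=[
    {"x": 0.003, "y": -0.06, "z": 0.03, "wx": 0.6, "wy": -10, "wz": 1.5, "hand": 0.2},
    {"x": 0.003, "y": -0.118, "z": 0.06, "wx": 0.6, "wy": -20, "wz": 3, "hand": 0.2},
    {"x": 0.003, "y": -0.118, "z": 0.069, "wx": 0.66, "wy": -20, "wz": 3, "hand": 0.2},
    {"x": 0.003, "y": -0.118, "z": 0.1, "wx": 0.66, "wy": -20, "wz": 3, "hand": 0.2},
    {"x": 0.003, "y": -0.118, "z": 0.125, "wx": 0.66, "wy": -20, "wz": 3, "hand": 0.2},
    {"x": 0.003, "y": -0.118, "z": 0.1335, "wx": 0.66, "wy": -20, "wz": 3, "hand": 0.2},
    {"x": 0.003, "y": -0.118, "z": 0.1335, "wx": 0.66, "wy": -20, "wz": 3, "hand": 0.2},
    {"x": 0.003, "y": -0.118, "z": 0.1335, "wx": 0.66, "wy": -20, "wz": 3, "hand": 0.2},
  ],
  grip_force=45,
)

```text
time: 6.12
tool_pos: [0.5407, -0.2863, 0.086]
tool_rot: [-3.139, 0.342, -2.657]
contact_force: [0.4, -1.0, -3.2]
opening: 0.0319
```

```bash
python3 - <<'E'
from place import *
import pickle
s=monitor.observe();print(s["tool_pos"],s["tool_rot"],s["contact_force"])
ims=[]
for n in("wrist","side","scene"):
    p=viewer.camera_params(n);im=viewer.read_camera(n)[:,:,::-1];cv2.imwrite(f"pics/{n}3.png",im);pickle.dump((p,s),open(f"{n}3.pkl","wb"));ims.append(im)
b=lambda im,f:np.clip(cv2.resize(im,None,fx=f,fy=f,interpolation=cv2.INTER_CUBIC).astype(float)*1.5,0,255).astype(np.uint8)
o=np.zeros((600,800,3),np.uint8)
a=b(ims[0][0:300,220:420],2);o[:600,:400]=a;c=b(ims[1][260:360,280:400],3.3)[:300,:396];o[:c.shape[0],402:402+c.shape[1]]=c[:,:398]
c=b(ims[2][240:340,150:270],3)[:298,:398];o[302:302+c.shape[0],402:402+c.shape[1]]=c;cv2.imwrite("pics/crop3.png",o)
E
```

```text
[ 0.54072313 -0.28633361  0.08597352] [-3.13941179  0.34180486 -2.65731882] [ 0.38345149 -0.95980353 -3.21171964]
```

View pics/crop3.png

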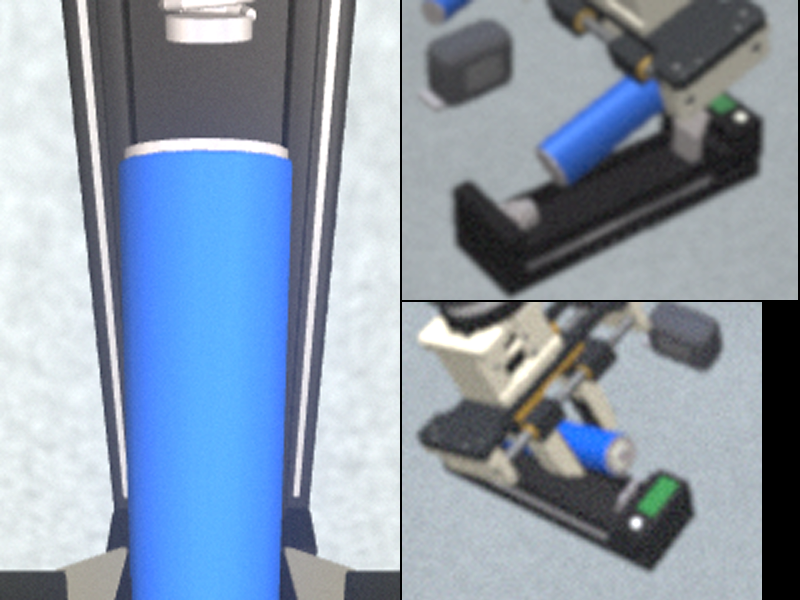

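```bash
python3 - <<'E'
from place import *
import pickle
p,s=pickle.load(open("wrist3.pkl","rb"))
s=monitor.observe();X=np.array([np.cos(PSI),np.sin(PSI),0]);Y=np.array([-X[1],X[0],0])
print("tcp lateral",((s["tool_pos"]-O)@Y*1e3).round(2),"yaw-psi",np.degrees(s["tool_rot"][2]+np.pi-PSI).round(2), s["tool_pos"].round(4))
im=cv2.imread("pics/wrist3.png")
def lat(u,v,z): return ((ray(p,[[u,v]],z)[0]-O)@np.r_[Y]*1e3).round(2)
f=lambda x:220+x/2
# strips: bright columns
g=im.astype(int).min(2)
for v in(20,75,120,150,190,230):
    row=g[v];l=[u for u in range(250,286) if row[u]>140 and row[u-3]<120 or 0]
    L=np.argmax(row[254:284]*(np.arange(254,284)>f(70)))+254
    print(v,row[252:288:2].tolist(),row[366:392:2].tolist())
print("pad",[lat(f(x),15,.0345) for x in(166,252)],"tail",[lat(f(x),82,.0345+.03) for x in(120,291)])
for y,a,b in((300,101.5,319.5),(490,124,297),(150,92,330)): print("strip",[lat(f(x),y/2,.030) for x in(a,b)])
E
```

```text
tcp lateral -1.96 yaw-psi -0.21 [ 0.5403 -0.2867  0.0858]
20 [139, 47, 53, 57, 110, 159, 150, 56, 55, 47, 55, 58, 59, 65, 63, 44, 35, 58] [48, 65, 65, 68, 69, 73, 54, 71, 75, 150, 176, 147, 75]
75 [156, 156, 157, 91, 49, 56, 65, 157, 156, 56, 57, 45, 55, 57, 59, 78, 110, 127] [65, 63, 66, 69, 54, 69, 70, 169, 171, 69, 70, 60, 61]
120 [155, 155, 160, 158, 160, 154, 50, 54, 61, 157, 151, 58, 58, 56, 43, 40, 45, 46] [59, 61, 63, 54, 66, 120, 163, 89, 66, 60, 75, 149, 152]
150 [155, 155, 156, 146, 148, 148, 150, 82, 52, 56, 106, 154, 78, 59, 43, 44, 48, 47] [62, 64, 56, 63, 136, 155, 65, 67, 57, 147, 154, 154, 151]
190 [150, 152, 150, 149, 152, 155, 156, 156, 154, 88, 56, 54, 112, 149, 57, 47, 49, 49] [50, 60, 73, 154, 105, 62, 56, 121, 152, 155, 158, 157, 155]
230 [156, 154, 149, 151, 153, 155, 151, 152, 155, 156, 154, 110, 54, 55, 151, 146, 47, 48] [58, 153, 149, 61, 56, 92, 151, 146, 149, 148, 147, 147, 146]
pad [np.float64(-10.22), np.float64(7.56)] tail [np.float64(-18.22), np.float64(14.06)]
strip [np.float64(-29.38), np.float64(27.3)]
strip [np.float64(-27.81), np.float64(25.7)]
strip [np.float64(-28.39), np.float64(26.58)]
```

```bash
cat > go.py <<'E'
from place import *
a=[float(x) for x in sys.argv[1:]]
s=monitor.observe();p,r=pose(*(a if len(a)>3 else a+[-1.1]))
X=np.array([np.cos(PSI),np.sin(PSI),0]);Y=np.array([-X[1],X[0],0]);A=Ro.from_euler("xyz",s["tool_rot"]).as_matrix()
th=np.arcsin(-A[2,0]);T=s["tool_pos"]-D*A[:,2]+L*A[:,0]
print("now tilt %.1f tail x %.1f y %.1f h %.1f"%(np.degrees(th),(T-O)@X*1e3,(T-O)@Y*1e3,(T[2]-.018-.0165*np.cos(th))*1e3),"F cradle",np.round([s["contact_force"]@X,s["contact_force"]@Y,s["contact_force"][2]],1))
delta(p,r)
E
python3 go.py 20 -60 4
```

```text
now tilt 19.6 tail x -54.6 y -1.6 h 30.4 F cradle [ 0.1 -0.6 -4. ]
t 6.28 d [0.0139 0.0009 0.0225] w [-0.18 -0.42 -0.2 ]
```

Call:
move_arm(
  deltas=[
    {"x": 0.007, "y": 0.0007, "z": 0.011, "wx": 0, "wy": -0.4, "wz": -0.2, "hand": 0.2},
    {"x": 0.014, "y": 0.0007, "z": 0.0225, "wx": 0, "wy": -0.4, "wz": -0.2, "hand": 0.2},
    {"x": 0.014, "y": 0.0007, "z": 0.0225, "wx": 0, "wy": -0.4, "wz": -0.2, "hand": 0.2},
    {"x": 0.014, "y": 0.0007, "z": 0.0225, "wx": 0, "wy": -0.4, "wz": -0.2, "hand": 0.2},
  ],
  grip_force=45,
)

```text
time: 6.78
tool_pos: [0.5415, -0.286, 0.0633]
tool_rot: [3.139, 0.331, -2.667]
contact_force: [0.2, -0.2, -4.3]
opening: 0.0318
```

```bash
python3 go.py 20 -79 1;python3 - <<'E'
from place import *
import pickle
s=monitor.observe()
p=viewer.camera_params("wrist");im=viewer.read_camera("wrist")[:,:,::-1];cv2.imwrite("pics/wrist4.png",im)
q=viewer.camera_params("side");im2=viewer.read_camera("side")[:,:,::-1];cv2.imwrite("pics/side4.png",im2)
o=np.zeros((600,800,3),np.uint8);o[:,:400]=cv2.resize(im[0:200,255:389],(400,600),interpolation=cv2.INTER_CUBIC);o[:330,404:800]=cv2.resize(im2[260:360,280:400],(396,330),interpolation=cv2.INTER_CUBIC)
cv2.imwrite("pics/crop4.png",np.clip(o*1.5,0,255).astype(np.uint8))
E
```

```text
now tilt 19.0 tail x -53.4 y -0.8 h 8.8 F cradle [ 0.1 -0.3 -4.3]
t 6.78 d [ 0.0266  0.0004 -0.0025] w [-0.06 -1.01 -0.65]
```

View pics/crop4.png

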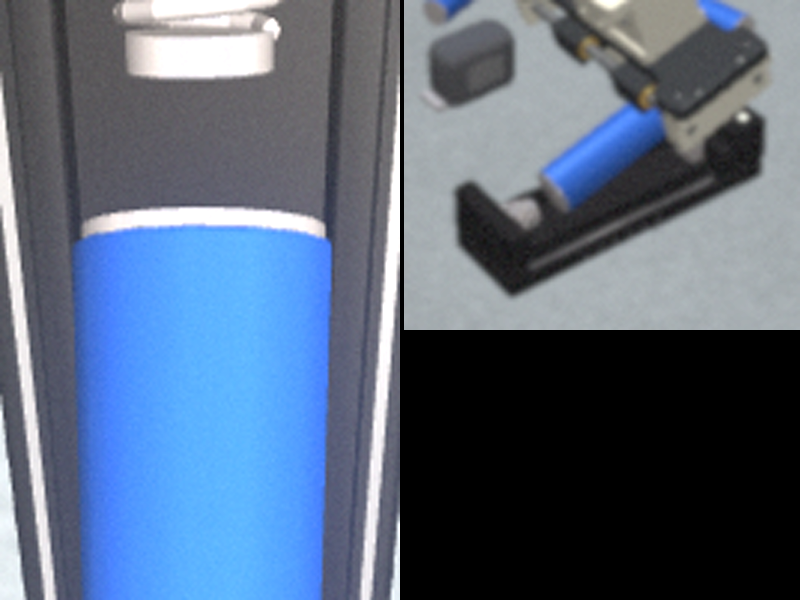

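Cell and pad are laterally aligned in the wrist crop (centres 202 and 201), and the tail is still clear of the spring. The motion fell short of the command, so I check the joints.

```bash
python3 -c "
from h import *
s=monitor.observe();print(s['qpos'].round(3),s['joint_efforts'].round(1),s['qvel'].round(3),s['torque'].round(2))"
```

```text
[-0.776  0.607  1.642  0.431  0.835 -3.104] [  0.  -52.4 -19.9   1.2  -0.1  -0. ] [ 0.001 -0.002  0.     0.001  0.001  0.001] [-0.05  0.27 -0.05]
```

```bash
python3 go.py 15 -60 12 -0.8
```

```text
now tilt 19.0 tail x -53.3 y -1.0 h 9.2 F cradle [ 0.2 -0.3 -2.7]
t 6.88 d [0.0062 0.0012 0.0014] w [-0.07  4.   -0.64]
```

Call:
move_arm(
  deltas=[
    {"x": 0.003, "y": 0.0005, "z": -0.003, "wx": 0, "wy": 2, "wz": -0.3, "hand": 0.2},
    {"x": 0.004, "y": 0.0005, "z": -0.003, "wx": 0, "wy": 4, "wz": -0.6, "hand": 0.2},
    {"x": 0.004, "y": 0.0005, "z": -0.003, "wx": 0, "wy": 4, "wz": -0.6, "hand": 0.2},
    {"x": 0.004, "y": 0.0005, "z": -0.003, "wx": 0, "wy": 4, "wz": -0.6, "hand": 0.2},
  ],
  grip_force=45,
)

```text
time: 7.38
tool_pos: [0.537, -0.2876, 0.0652]
tool_rot: [-3.141, 0.262, -2.655]
contact_force: [0.2, 1.1, -3.2]
opening: 0.032
```

```bash
python3 go.py 15 -62 12 -0.8;python3 -c "
from h import *
s=monitor.observe();print(s['qpos'].round(3))"
```

```text
now tilt 15.0 tail x -59.3 y -1.2 h 16.8 F cradle [ 0.7  0.9 -3.2]
t 7.38 d [0.0038 0.0004 0.004 ] w [-0.05  0.03 -0.05]
[-0.748  0.605  1.616  0.329  0.859 -3.013]
```

```bash
for a in "15 -62 11" "15 -70 11" "15 -78 11" "15 -78 4" "15 -78 1"; do python3 go.py $a -0.9|tail -1; done
```

```text
t 7.38 d [0.0041 0.0003 0.0049] w [-0.05  0.03 -0.05]
t 7.38 d [0.0118 0.0003 0.0029] w [-0.05  0.03 -0.05]
t 7.38 d [0.0195 0.0003 0.0008] w [-0.05  0.03 -0.05]
t 7.38 d [0.0214 0.0003 0.0076] w [-0.05  0.03 -0.05]
t 7.38 d [0.0221 0.0003 0.0105] w [-0.05  0.03 -0.05]
```

Call:
move_arm(
  deltas=[
    {"x": 0.004, "y": 0.0003, "z": 0.005, "wx": 0, "wy": 0, "wz": 0, "hand": 0.2},
    {"x": 0.012, "y": 0.0003, "z": 0.003, "wx": 0, "wy": 0, "wz": 0, "hand": 0.2},
    {"x": 0.016, "y": 0.0003, "z": 0.002, "wx": 0, "wy": 0, "wz": 0, "hand": 0.2},
    {"x": 0.0195, "y": 0.0003, "z": 0.001, "wx": 0, "wy": 0, "wz": 0, "hand": 0.2},
    {"x": 0.0195, "y": 0.0003, "z": 0.001, "wx": 0, "wy": 0, "wz": 0, "hand": 0.2},
    {"x": 0.0195, "y": 0.0003, "z": 0.001, "wx": 0, "wy": 0, "wz": 0, "hand": 0.2},
  ],
  grip_force=45,
)

```text
time: 8.12
tool_pos: [0.5208, -0.2958, 0.0592]
tool_rot: [-3.141, 0.262, -2.656]
contact_force: [3.0, 3.2, -2.5]
opening: 0.0315
```

```bash
for a in "15 -78 6" "15 -78 2" "15 -78 0"; do python3 go.py $a -0.9; done
```

```text
now tilt 15.0 tail x -77.5 y -0.7 h 10.9 F cradle [ 4.1  1.4 -2.5]
t 8.12 d [ 0.0017 -0.0001  0.0046] w [-0.04  0.03 -0.05]
now tilt 15.0 tail x -77.5 y -0.7 h 10.9 F cradle [ 4.1  1.4 -2.5]
t 8.12 d [ 0.0028 -0.0001  0.0085] w [-0.04  0.03 -0.05]
now tilt 15.0 tail x -77.5 y -0.7 h 10.9 F cradle [ 4.1  1.4 -2.5]
t 8.12 d [ 0.0033 -0.0001  0.0104] w [-0.04  0.03 -0.05]
```

Call:
move_arm(
  deltas=[
    {"x": 0.0025, "y": 0, "z": 0.003, "wx": 0, "wy": 0, "wz": 0, "hand": 0.2},
    {"x": 0.003, "y": 0, "z": 0.006, "wx": 0, "wy": 0, "wz": 0, "hand": 0.2},
    {"x": 0.0035, "y": 0, "z": 0.0085, "wx": 0, "wy": 0, "wz": 0, "hand": 0.2},
    {"x": 0.0035, "y": 0, "z": 0.0085, "wx": 0, "wy": 0, "wz": 0, "hand": 0.2},
  ],
  grip_force=45,
)

```text
time: 8.62
tool_pos: [0.5207, -0.297, 0.0509]
tool_rot: [-3.138, 0.263, -2.655]
contact_force: [5.5, 2.4, 1.1]
opening: 0.0322
```

```bash
for a in "12 -79 1" "9 -79 1" "6 -79 .5"; do python3 go.py $a -0.9; done
```

```text
now tilt 15.1 tail x -78.2 y -1.9 h 2.5 F cradle [ 6.  -0.5  1.1]
t 8.62 d [0.0018 0.001  0.006 ] w [-0.19  3.07 -0.  ]
now tilt 15.1 tail x -78.2 y -1.9 h 2.5 F cradle [ 6.  -0.5  1.1]
t 8.62 d [0.0027 0.001  0.0107] w [-0.19  6.07 -0.01]
now tilt 15.1 tail x -78.2 y -1.9 h 2.5 F cradle [ 6.  -0.5  1.1]
t 8.62 d [0.004  0.001  0.0159] w [-0.19  9.07 -0.01]
```

Call:
move_arm(
  deltas=[
    {"x": 0.0015, "y": 0.0008, "z": 0.004, "wx": 0, "wy": 2.5, "wz": 0, "hand": 0.2},
    {"x": 0.002, "y": 0.0008, "z": 0.007, "wx": 0, "wy": 4.5, "wz": 0, "hand": 0.2},
    {"x": 0.0025, "y": 0.0008, "z": 0.0095, "wx": 0, "wy": 6, "wz": 0, "hand": 0.2},
    {"x": 0.0025, "y": 0.0008, "z": 0.0095, "wx": 0, "wy": 6, "wz": 0, "hand": 0.2},
  ],
  grip_force=45,
)

```text
time: 9.12
tool_pos: [0.521, -0.2965, 0.0412]
tool_rot: [-3.137, 0.158, -2.654]
contact_force: [5.9, 2.7, 0.8]
opening: 0.0319
```

```bash
for a in "6 -79 1"; do python3 go.py $a -0.9; done
```

```text
now tilt 9.1 tail x -78.6 y -1.6 h 2.2 F cradle [ 6.5 -0.4  0.8]
t 9.12 d [0.0013 0.0007 0.006 ] w [-0.26  3.08  0.04]
```

Call:
move_arm(
  deltas=[
    {"x": 0.001, "y": 0.0005, "z": 0.003, "wx": 0, "wy": 1.5, "wz": 0, "hand": 0.2},
    {"x": 0.001, "y": 0.0005, "z": 0.0052, "wx": 0, "wy": 3, "wz": 0, "hand": 0.2},
    {"x": 0.001, "y": 0.0005, "z": 0.0052, "wx": 0, "wy": 3, "wz": 0, "hand": 0.2},
    {"x": 0.001, "y": 0.0005, "z": 0.0052, "wx": 0, "wy": 3, "wz": 0, "hand": 0.2},
  ],
  grip_force=45,
)

```text
time: 9.62
tool_pos: [0.5206, -0.2963, 0.0359]
tool_rot: [-3.137, 0.107, -2.654]
contact_force: [5.4, 0.9, 0.4]
opening: 0.0321
```

```bash
for a in "5 -79 0.5"; do python3 go.py $a -0.9; done; python3 - <<'E'
from place import *
im2=viewer.read_camera("side")[:,:,::-1];im=viewer.read_camera("scene")[:,:,::-1]
o=np.zeros((400,800,3),np.uint8);o[:,:400]=cv2.resize(im2[260:350,300:390],(400,400),interpolation=cv2.INTER_CUBIC);o[:,400:]=cv2.resize(im[245:335,160:250],(400,400),interpolation=cv2.INTER_CUBIC)
cv2.imwrite("pics/crop5.png",np.clip(o*1.5,0,255).astype(np.uint8))
E
```

```text
now tilt 6.1 tail x -79.1 y -1.2 h 1.8 F cradle [ 5.2 -1.8  0.4]
t 9.62 d [0.0003 0.0003 0.0031] w [-0.28  1.11  0.01]
```

View pics/crop5.png

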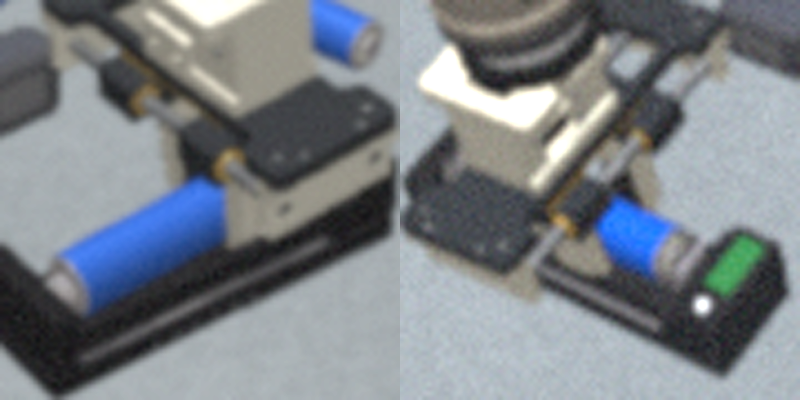

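Call:
move_arm(
  deltas=[
    {"x": 0, "y": 0, "z": 0, "wx": 0, "wy": 0, "wz": 0, "hand": 0.5},
    {"x": 0, "y": 0, "z": 0, "wx": 0, "wy": 0, "wz": 0, "hand": 0.6},
    {"x": 0, "y": 0, "z": 0, "wx": 0, "wy": 0, "wz": 0, "hand": 0.6},
    {"x": 0, "y": 0, "z": -0.02, "wx": 0, "wy": 0, "wz": 0, "hand": 0.6},
    {"x": 0, "y": 0, "z": -0.05, "wx": 0, "wy": 0, "wz": 0, "hand": 0.6},
    {"x": 0, "y": 0, "z": -0.07, "wx": 0, "wy": 6, "wz": 0, "hand": 0.4},
    {"x": 0, "y": 0, "z": -0.07, "wx": 0, "wy": 6, "wz": 0, "hand": 0},
    {"x": 0, "y": 0, "z": -0.07, "wx": 0, "wy": 6, "wz": 0, "hand": 0},
  ],
  grip_force=20,
)

```text
time: 10.72
tool_pos: [0.5118, -0.2984, 0.1033]
tool_rot: [3.14, 0.001, -2.655]
contact_force: [-0.5, -0.3, 0.1]
opening: 0.0295
```

```bash
python3 - <<'E'
from place import *
s=monitor.observe();print(s["tool_pos"].round(4),s["tool_rot"].round(3),s["contact_force"].round(1),s["opening"])
im0=viewer.read_camera("wrist")[:,:,::-1];im2=viewer.read_camera("side")[:,:,::-1];im=viewer.read_camera("scene")[:,:,::-1]
o=np.zeros((600,800,3),np.uint8);o[:300,:400]=cv2.resize(im2[275:343,300:390],(400,300),interpolation=cv2.INTER_CUBIC);o[300:,:400]=cv2.resize(im[258:326,160:250],(400,300),interpolation=cv2.INTER_CUBIC);o[:,402:]=cv2.resize(im0[0:300,222:421],(398,600))
cv2.imwrite("pics/crop6.png",np.clip(o*1.5,0,255).astype(np.uint8))
X=np.array([np.cos(PSI),np.sin(PSI),0]);Y=np.array([-X[1],X[0],0])
for cx,z in((42,.075),(42,.052)): delta(O+X*cx/1e3-Y*.0009+[0,0,z],[np.pi,0,PSI-np.pi])
E
```

```text
[ 0.5118 -0.2984  0.1033] [ 3.140e+00  1.000e-03 -2.655e+00] [-0.5 -0.3  0.1] 0.029518542162951772
t 10.88 d [-0.0358 -0.0018  0.0282] w [ 0.09 -0.01 -0.09]
t 10.88 d [-0.0358 -0.0019  0.0512] w [ 0.09 -0.01 -0.09]
```

View pics/crop6.png

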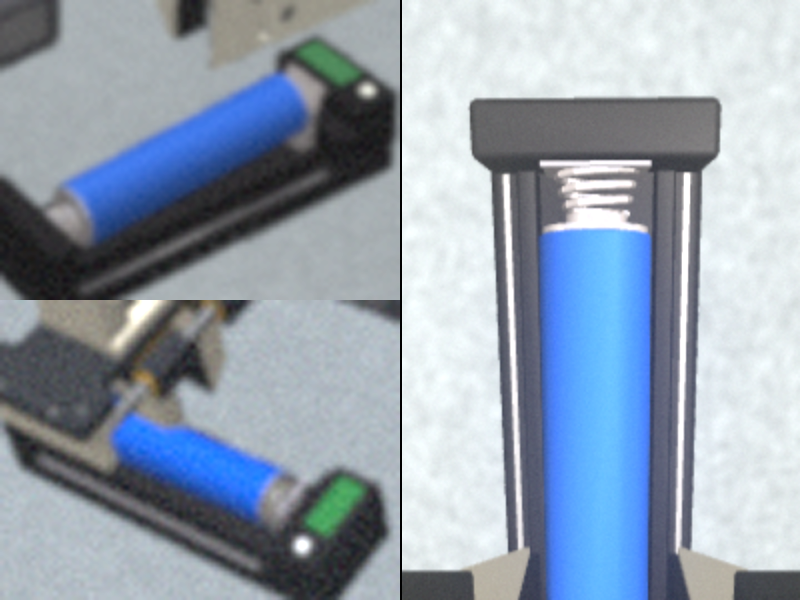

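Call:
move_arm(
  deltas=[
    {"x": -0.036, "y": -0.0018, "z": 0, "wx": 0, "wy": 0, "wz": 0, "hand": 0},
    {"x": -0.036, "y": -0.0018, "z": 0.01, "wx": 0, "wy": 0, "wz": 0, "hand": 0},
    {"x": -0.036, "y": -0.0018, "z": 0.024, "wx": 0, "wy": 0, "wz": 0, "hand": 0},
    {"x": -0.036, "y": -0.0018, "z": 0.03, "wx": 0, "wy": 0, "wz": 0, "hand": 0},
    {"x": -0.036, "y": -0.0018, "z": 0.034, "wx": 0, "wy": 0, "wz": 0, "hand": 0},
    {"x": -0.036, "y": -0.0018, "z": 0.038, "wx": 0, "wy": 0, "wz": 0, "hand": 0},
  ],
)

```text
time: 11.62
tool_pos: [0.5448, -0.2841, 0.0664]
tool_rot: [-3.141, -0.0, -2.656]
contact_force: [0.5, 0.1, -0.1]
opening: 0.0001
```

Call:
move_arm(
  deltas=[
    {"x": 0, "y": 0, "z": 0.003, "wx": 0, "wy": 0, "wz": 0, "hand": 0},
    {"x": 0, "y": 0, "z": 0.006, "wx": 0, "wy": 0, "wz": 0, "hand": 0},
    {"x": 0, "y": 0, "z": 0.008, "wx": 0, "wy": 0, "wz": 0, "hand": 0},
    {"x": 0, "y": 0, "z": 0.01, "wx": 0, "wy": 0, "wz": 0, "hand": 0},
  ],
)

```text
time: 12.12
tool_pos: [0.5451, -0.2837, 0.0564]
tool_rot: [-3.141, 0.0, -2.656]
contact_force: [1.2, 0.2, 0.8]
opening: 0.0004
```

Call:
move_arm(
  deltas=[
    {"x": 0, "y": 0, "z": 0.002, "wx": 0, "wy": 0, "wz": 0, "hand": 0},
    {"x": 0, "y": 0, "z": 0.004, "wx": 0, "wy": 0, "wz": 0, "hand": 0},
    {"x": 0, "y": 0, "z": 0.005, "wx": 0, "wy": 0, "wz": 0, "hand": 0},
    {"x": 0, "y": 0, "z": 0.006, "wx": 0, "wy": 0, "wz": 0, "hand": 0},
  ],
)

```text
time: 12.62
tool_pos: [0.5452, -0.2841, 0.0512]
tool_rot: [-3.14, 0.0, -2.655]
contact_force: [-1.2, 1.2, 9.6]
opening: 0.0006
```

Call:
move_arm(
  deltas=[
    {"x": 0, "y": 0, "z": 0.001, "wx": 0, "wy": 0, "wz": 0, "hand": 0},
    {"x": 0, "y": 0, "z": 0.002, "wx": 0, "wy": 0, "wz": 0, "hand": 0},
    {"x": 0, "y": 0, "z": 0.002, "wx": 0, "wy": 0, "wz": 0, "hand": 0},
  ],
)

```text
time: 13.0
tool_pos: [0.5458, -0.2852, 0.051]
tool_rot: [-3.137, 0.001, -2.656]
contact_force: [-3.0, -0.2, 15.3]
opening: 0.0001
```

Call:
move_arm(
  deltas=[
    {"x": 0, "y": 0, "z": 0.003, "wx": 0, "wy": 0, "wz": 0, "hand": 0},
    {"x": 0, "y": 0, "z": 0.004, "wx": 0, "wy": 0, "wz": 0, "hand": 0},
    {"x": 0, "y": 0, "z": 0.004, "wx": 0, "wy": 0, "wz": 0, "hand": 0},
  ],
)

```text
time: 13.38
tool_pos: [0.5462, -0.2859, 0.0507]
tool_rot: [-3.134, 0.002, -2.655]
contact_force: [-9.4, 1.9, 37.7]
opening: 0.0003
```

Call:
move_arm(
  deltas=[
    {"x": 0, "y": 0, "z": -0.01, "wx": 0, "wy": 0, "wz": 0, "hand": 0},
    {"x": 0, "y": 0, "z": -0.06, "wx": 0, "wy": 0, "wz": 0, "hand": 0},
    {"x": -0.04, "y": 0.02, "z": -0.12, "wx": 0, "wy": 0, "wz": 0, "hand": 0},
    {"x": -0.06, "y": 0.07, "z": -0.17, "wx": 0, "wy": 0, "wz": 0, "hand": 0},
    {"x": -0.06, "y": 0.12, "z": -0.2, "wx": 0, "wy": 0, "wz": 0, "hand": 0},
    {"x": -0.06, "y": 0.12, "z": -0.2, "wx": 0, "wy": 0, "wz": 0, "hand": 0},
  ],
)

```text
time: 14.12
tool_pos: [0.5418, -0.1474, 0.2468]
tool_rot: [-3.139, 0.002, -2.653]
contact_force: [-0.5, -0.6, 0.0]
opening: 0.0006
```

```bash
python3 - <<'E'
from place import *
s=monitor.observe();print(s["tool_pos"].round(4),s["time"],s["contact_force"].round(1))
p=viewer.camera_params("wrist")
im0=viewer.read_camera("wrist")[:,:,::-1];cv2.imwrite("pics/w7.png",im0);im2=viewer.read_camera("side")[:,:,::-1];cv2.imwrite("pics/side7.png",im2);im=viewer.read_camera("scene")[:,:,::-1];cv2.imwrite("pics/scene7.png",im)
o=np.zeros((600,800,3),np.uint8);o[:300,:400]=cv2.resize(im2[275:343,300:390],(400,300),interpolation=cv2.INTER_CUBIC);o[300:,:400]=cv2.resize(im[258:326,160:250],(400,300),interpolation=cv2.INTER_CUBIC)
X=np.array([np.cos(PSI),np.sin(PSI),0]);c=proj(p,[O+[0,0,.04]])[0];print(c)
x0=int(np.clip(c[0]-100,0,440));y0=int(np.clip(c[1]-150,0,180))
o[:,402:]=cv2.resize(im0[y0:y0+300,x0:x0+199],(398,600))
cv2.imwrite("pics/crop7.png",np.clip(o*1.5,0,255).astype(np.uint8))
E
```

```text
[ 0.5418 -0.1474  0.2468] 14.125 [-0.5 -0.6  0. ]
[195.70318382  98.1590866 ]
```

View pics/crop7.png

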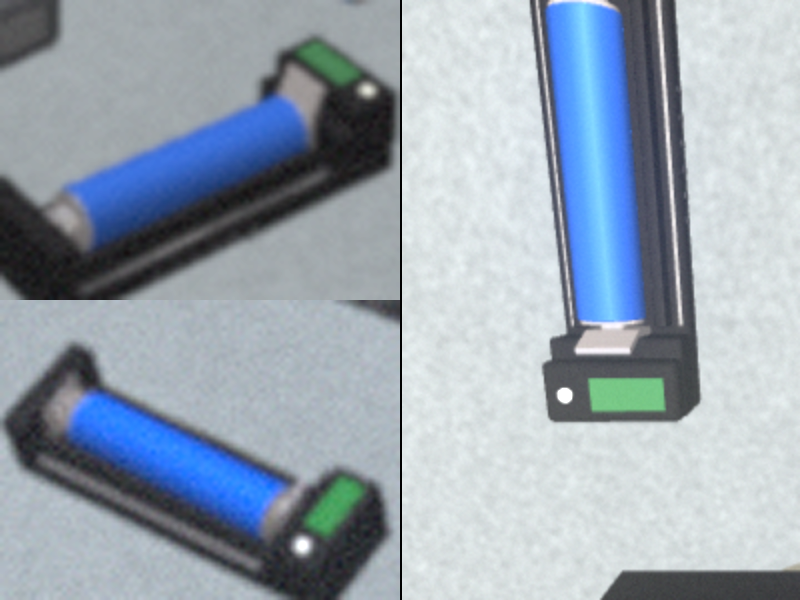

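The cell lies flat. In the side crop, the lip at (300,90) stands above the cell's top and the nub sits behind it. Before handing in, I check that the neighbours haven't moved.

```bash
python3 - <<'E'
from h import *
a,b=[cv2.imread(f"pics/scene{k}.png")[:,:,::-1].copy() for k in(0,7)]
for im in(a,b): print([c.mean(0).round(1).tolist() for c in blobs(im)])
d=cv2.inRange(cv2.GaussianBlur(cv2.absdiff(a,b),(5,5),0).max(2),25,255);cs,_=cv2.findContours(d,0,2);print([cv2.boundingRect(c) for c in cs if cv2.contourArea(c)>25])
robot.hand_in()
E
```

```text
[[300.0, 285.5], [355.0, 262.8], [629.3, 263.6], [293.8, 236.4], [16.3, 228.8], [397.0, 205.0], [635.2, 143.6]]
[[199.3, 294.3], [300.0, 285.5], [629.4, 263.8], [293.8, 236.4], [16.0, 228.2], [397.0, 204.8], [635.2, 143.2]]
[(175, 278, 50, 34), (329, 253, 52, 22), (178, 74, 20, 44), (402, 49, 11, 23), (419, 45, 7, 11), (197, 27, 7, 11), (357, 0, 64, 76), (196, 0, 106, 232)]
the job is handed in; nothing more can be done
```

The 33 × 140 mm cell is loaded in the empty cradle and lies fully home, and the job is handed in. It took about 14 s of the 48 s.

**How it went in:** I gripped the cell and tilted it about 15° with the nub end up. I then pushed its flat end back against the coil spring until the spring pushed back with about 4–6 N. I lowered it to about 6° and released it. With the closed fingertips I then pressed the nub end down behind the flared contact.

**Last checks:**
- **Seating:** the fingertips stopped at 50.7–51 mm up, against 51 mm expected for a cell that lies home. It did not move further under the final press.
- **View:** the pictures after pulling back show it flat in the trough, with the nub behind the lip.
- **Bench:** comparing the first and last scene pictures, only the moved cell and the robot itself had changed. The other cells and bench items had not moved.

**What did not go as planned:**
- **Tilt:** the steeper 20° tilt I first chose ran the last joint up to its range limit (−3.104 of −3.11 rad), so I used 15° instead.
- **Press force:** the last press peaked at 37.7 N through the fingertips. That is more than needed, because the cell was already down, and close to the 40 N limit that applies to the arm and gripper body.

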